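# Un-nest two washed beakers and put each in its size row

## Task

On the bench a tall narrow beaker stands inside a wide one. Pull the two apart and stand each upright on the grey tray that already holds a beaker of its own size, in the empty part of that tray. Set them down rather than dropping them, keep them upright all along, and leave the beakers already on the trays where they stand.

Things in the scene. Friction and masses are not known exactly. Their poses are not given: they have to be found in the camera images.
- wide_beaker: The outer one of the nested pair, standing on the bare bench: wide beaker of off-white opaque plastic, round and nearly straight-sided: 62 mm across the rim, 58 mm across the foot, 60 mm high, wall 2.5 mm, bottom 4 mm thick, 70 g give or take. Origin: centre of its underside, z up its axis. A tiny pouring lip on the rim at +x cannot be felt.
- tall_beaker: The inner one of the nested pair: tall narrow beaker of off-white opaque plastic, round and nearly straight-sided: 44 mm across the rim, 41 mm across the foot, 95 mm high, wall 2.5 mm, 60 g give or take. Origin: centre of its underside, z up its axis. A tiny pouring lip on the rim at +x cannot be felt. It stands loosely on the inner bottom of the wide beaker, 4 mm above the bench, a few mm of play all round, and its top 39 mm stick out above the wide one's rim.
- wide_tray: The row for wide beakers: low grey plastic tray fixed to the bench, 248 x 112 mm (x by y), floor 3 mm above the bench, lip 4 mm thick and 11 mm above the bench. Origin: centre of its underside, on the bench; x runs along the row, away from the robot within 12 degrees. A wide beaker stands on it about 60 mm from the origin towards +x, the only mark of this tray; the -x half is empty, its middle 60 mm from the origin.
- tall_tray: The row for tall beakers: low grey plastic tray fixed to the bench, 248 x 112 mm (x by y), floor 3 mm above the bench, lip 4 mm thick and 11 mm above the bench. Origin: centre of its underside, on the bench; x runs along the row, away from the robot within 12 degrees. A tall beaker stands on it about 60 mm from the origin towards +x, the only mark of this tray; the -x half is empty, its middle 60 mm from the origin.
- wide_stock: Bystander: the wide beaker already on the tray for wide ones, same shape as wide_beaker, loose, standing on the tray's floor. Origin: centre of its underside. To be left alone.
- tall_stock: Bystander: the tall narrow beaker already on the tray for tall ones, same shape as tall_beaker, loose, standing on the tray's floor. Origin: centre of its underside. To be left alone.
Not all that is in view belongs to the job. What is shaped like the wide_beaker but blue or turquoise is not meant.

How it is judged:
By the outcome, as a careful person would: the job done as asked, in the order asked, and still so for the second after the job is handed in, with the robot touching nothing.
It also fails if it takes over 54 s, if anything falls off the work surface, if the arm or the gripper's body presses on something with over 40 N, if the wrist force passes 120 N, or if a joint passes its speed limit or range.

## Robot

A 6-joint arm with a two-finger parallel gripper is mounted at the origin on the work surface. World frame = base frame: x ahead of the robot, y to its left, z up, the work surface at z = 0. Lengths are in m, angles in rad, forces in N, time in s.
With the tool pointing down it reaches from about 0.225 to 0.875 m from the base axis. Payload 3.4 kg.
Tool frame: the origin (TCP) lies at the very end of the fingers, on their centre line; the grasp point (between the pads) lies behind it (manip.tcp_to_grasp is the z of the grasp point in the tool frame, in m); z points along the fingers, y is the direction in which the jaws open and shut (so a half turn about z gives the same grasp; the last joint's range is limited). The gripper opens to 85 mm and grips with 20 to 120 N. Pads are 22 mm wide; open, the fingers measure 114 mm over their backs; the gripper's body (76 mm by 85 mm) begins 54 mm behind the grasp point. The pads swing forward as they close: fully open they stand 13 mm farther back than shut.
Start: joints at [-1.243, 0.276, 1.505, -0, 1.361, -0.121], TCP at [0.249, -0.518, 0.231] pointing down, gripper open.
Joint ranges: [-2.89, 2.89], [-0.75, 2.08], [0.22, 2.7], [-1.18, 4.32], [0.11, 2.71], [-2.7, 2.7]. Speed limits (rad/s): [2.57, 2.57, 3.14, 3.14, 3.14, 3.14].

## Interface

Orientations are given as a unit quaternion [w, x, y, z].
In Python, from rig import manip, eyes gives the robot as it stands.
- The arm moves only by the tool servo_tool, never from a script. Its argument "increments" is a list of rows, each an object with "slide": the shift along the tool's x, y, z in m, a list of three; "spin": the turn about the tool's z in degrees. A call has 1 to 8 rows; each row shifts and turns the commanded pose from where the row before left it, along the tool's axes as they then stand; what a row does not reach is not made up. A row lasts 1/10 s, in which the tool goes at most 50 mm and 8.59 degrees, less where a joint would pass 70% of its speed; a pose out of reach is approached as far as the arm can. A call is refused whole if a number of a shift passes 0.05 or a number of a turn 8.59, either way. A call with a gripper value outside its range is refused whole. "hand" is the opening, from 0 (shut) to 1 (fully open), set as the call begins (left out, the last holds). The fingers move at their own pace and stop on an object; "newtons" is the grip in N (left out, the last holds). Time passes only in rows, so rows that do not move let the fingers close. It gives the time, the measured TCP pose, the force and the opening at its end, in the units of the state.
- manip.get_state(): the state, without advancing time (a new reading comes with each control period).
- eyes.get_image(name): name is "scene" or "top"; returns the picture (420x560x3 uint8, blue, green, red); there is no depth.
- eyes.calibration(name): a dict with "fx", "fy", "cx", "cy" (pixels), "k1" (the pictures are not rectified: a ray, as slopes to the right and down, at radius r is drawn at 1 + k1 r^2 times it, then the intrinsics apply), "rvec" (rotation vector, rad) and "tvec" (3), from world to camera coordinates, as OpenCV has them. Camera axes: x right, y down, z forward; pixel columns grow to the right and rows downward; lengths in m; the calibration is good to about 2 mm. A picture is of the moment at which its call begins. calibration takes no time and is no camera call.
- manip.sign_off(): hands the job in, once; it reports no verdict.
The state is a dict: "clock": time; "qpos": joint angles; "qd": joint speeds; "effort": joint torques, N m; "position": TCP position; "ee_rot": TCP orientation; "contact_force": force on the tool from outside, world axes, zero at the start; "moment": the same for the moment, N m; "width": finger opening in m.
Only numpy, scipy, OpenCV 4.12 (cv2) and the standard library are available. Lean on these libraries where they do the work, as an engineer would, in place of code of your own. Each camera call takes 0.05 s, during which the arm holds its last target.

## Working session

There is one attempt and no reset: what is moved stays moved. The work goes in short steps, Python scripts to look and compute and a tool call to move; the robot and the scene stay as the last step left them, time stands still between calls to the robot, and variables do not carry over. Pictures are saved under pics/ and viewed, and the job is handed in when it is done.

Besides the shell and the picture viewer there is one more tool, called after ">>>" as name(argument=value, ...), one argument or row to a line, values as JSON. servo_tool: Moves the arm, as the interface text tells. Its arguments: {"type":"object","properties":{"increments":{"type":"array","items":{"type":"object","properties":{"slide":{"type":"array","items":{"type":"number"}},"spin":{"type":"number"}}}},"hand":{"type":"number"},"newtons":{"type":"number"}},"required":["increments"]}

```bash
ls; mkdir -p pics
python3 - <<'E'
from rig import manip, eyes
import cv2
for n in ("scene","top"):
    cv2.imwrite(f"pics/{n}0.png",eyes.get_image(n)); print(n,eyes.calibration(n))
s=manip.get_state(); print(s, manip.tcp_to_grasp)
E
```

```text
pics
scene {'fx': 480.733859694423, 'fy': 480.733859694423, 'cx': 276.14448801084365, 'cy': 215.8268001515367, 'k1': -0.15847101680655326, 'rvec': array([ 1.60940469,  2.03898664, -0.74525387]), 'tvec': array([ 0.10948984, -0.3696599 ,  1.16927989])}
top {'fx': 512.9423585415539, 'fy': 512.9423585415539, 'cx': 273.21867527371677, 'cy': 214.4015035103912, 'k1': 0.05255880598093635, 'rvec': array([ 2.19726692, -2.16091438,  0.10859553]), 'tvec': array([-0.02534871,  0.55715434,  0.99023012])}
{'clock': 0.1, 'qpos': array([-1.24297627e+00,  2.76554289e-01,  1.50599079e+00, -1.90816908e-05,
        1.36073109e+00, -1.20975052e-01]), 'qd': array([ 0.00021637, -0.00055897, -0.00339439, -0.00089195,  0.00154568,
       -0.00077191]), 'effort': array([ 1.00248206e-03, -4.17699516e+01, -2.46405888e+01, -2.51801948e-04,
        5.82948749e-03,  1.60524769e-05]), 'position': array([ 0.2493299 , -0.51760679,  0.23051965]), 'ee_rot': array([-8.36292098e-04,  9.74927549e-01,  2.22520931e-01, -9.61806766e-05]), 'contact_force': array([-0.27769378, -0.46975201, -0.43088321]), 'moment': array([ 0.01739227, -0.01667942, -0.01041963]), 'width': 0.0854527584716098} -0.0187
```

View pics/scene0.png

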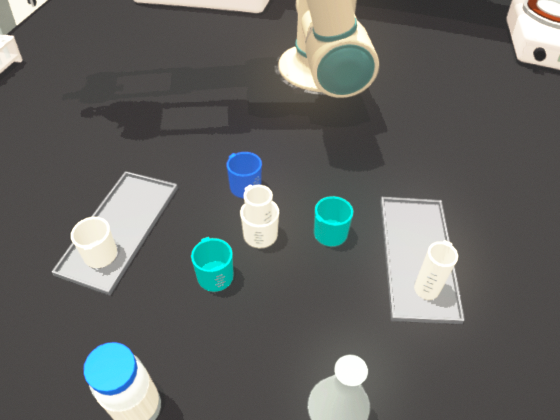

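View pics/top0.png

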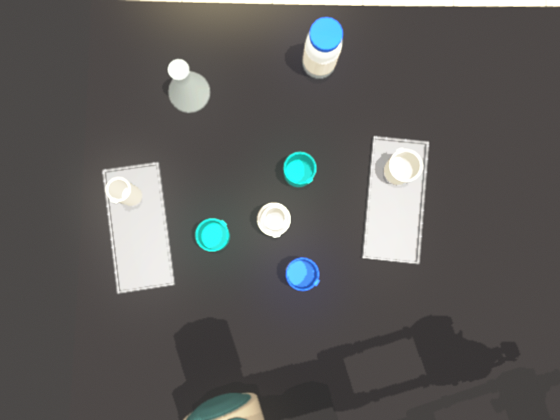

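The pair is at scene (259,217) and top (274,220): off-white, with a narrow beaker inside a wide one. The distractors are teal at scene (213,265) and (333,222), and blue at (244,175). The wide tray with its wide stock is at scene left / top right (395,200). The tall tray is at scene right / top left (138,228). I'll confirm this with crops.

```bash
cat > h.py <<'E'
import numpy as np, cv2
from rig import manip, eyes
def proj(n,P):
    c=eyes.calibration(n); R=cv2.Rodrigues(np.array(c['rvec']))[0]
    p=np.atleast_2d(P)@R.T+np.array(c['tvec']); s=p[:,:2]/p[:,2:]
    s=s*(1+c['k1']*(s**2).sum(1,keepdims=True))
    return s*[c['fx'],c['fy']]+[c['cx'],c['cy']]
def ray(n,uv,z):
    c=eyes.calibration(n); R=cv2.Rodrigues(np.array(c['rvec']))[0]
    d=(np.array(uv,float)-[c['cx'],c['cy']])/[c['fx'],c['fy']]; s=d.copy()
    for _ in range(20): s=d/(1+c['k1']*(s@s))
    o=-R.T@np.array(c['tvec']); v=R.T@np.array([s[0],s[1],1]); return o+v*(z-o[2])/v[2]
def circ(x,y,z,r,k=72):
    a=np.linspace(0,2*np.pi,k); return np.c_[x+r*np.cos(a),y+r*np.sin(a),0*a+z]
def draw(im,n,P,col,sc=1,off=(0,0)):
    q=((proj(n,P)-off+.5)*sc-.5); cv2.polylines(im,[np.round(q*8).astype(int).reshape(-1,1,2)],False,col,1,cv2.LINE_AA,3)
E
python3 - <<'E'
from h import *
a=cv2.imread("pics/scene0.png")[140:300,180:370]; b=cv2.imread("pics/top0.png")[180:260,234:324]
cv2.imwrite("pics/c1.png",cv2.resize(a,None,fx=3.5,fy=3.5,interpolation=cv2.INTER_CUBIC))
cv2.imwrite("pics/c2.png",cv2.resize(b,None,fx=7,fy=7,interpolation=cv2.INTER_CUBIC))
for uv in [(104,170),(158,164),(172,287),(119,292)]: print('tall tray',ray('top',uv,.011))
for uv in [(374,137),(429,142),(419,263),(363,258)]: print('wide tray',ray('top',uv,.011))
print(ray('top',(274,219),.06),ray('scene',(260,217),.06), ray('scene',(258,197),.099))
print('sc tall',[ray('scene',uv,.011).round(3) for uv in [(381,198),(441,198),(461,320),(393,320)]])
print('sc wide',[ray('scene',uv,.011).round(3) for uv in [(126,173),(177,183),(110,288),(56,273)]])
E
```

```text
tall tray [0.64240101 0.32461067 0.011     ]
tall tray [0.65682322 0.2176864  0.011     ]
tall tray [0.41158633 0.18117511 0.011     ]
tall tray [0.40062052 0.28418713 0.011     ]
wide tray [ 0.72033522 -0.2185095   0.011     ]
wide tray [ 0.71165951 -0.32971628  0.011     ]
wide tray [ 0.46680844 -0.30741438  0.011     ]
wide tray [ 0.4746689  -0.19642922  0.011     ]
[ 0.54555273 -0.01740573  0.06      ] [ 0.55765379 -0.00816045  0.06      ] [ 0.55083306 -0.01243377  0.099     ]
sc tall [array([0.422, 0.183, 0.011]), array([0.394, 0.293, 0.011]), array([0.644, 0.328, 0.011]), array([0.667, 0.224, 0.011])]
sc wide [array([ 0.471, -0.297,  0.011]), array([ 0.474, -0.191,  0.011]), array([ 0.715, -0.212,  0.011]), array([ 0.713, -0.314,  0.011])]
```

View pics/c1.png

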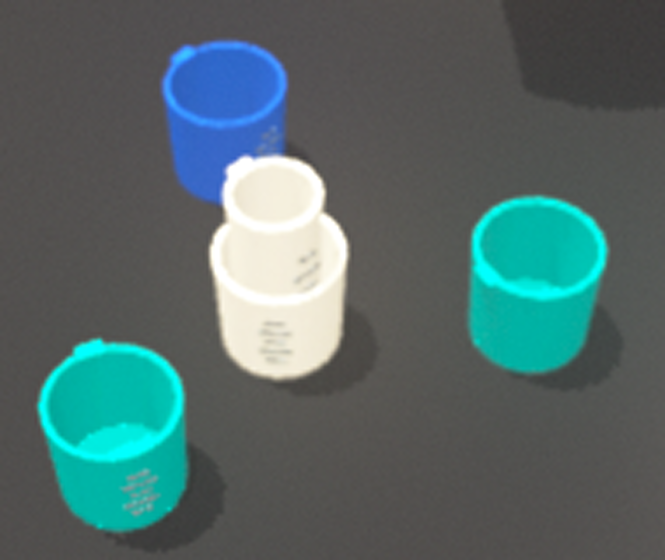

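View pics/c2.png

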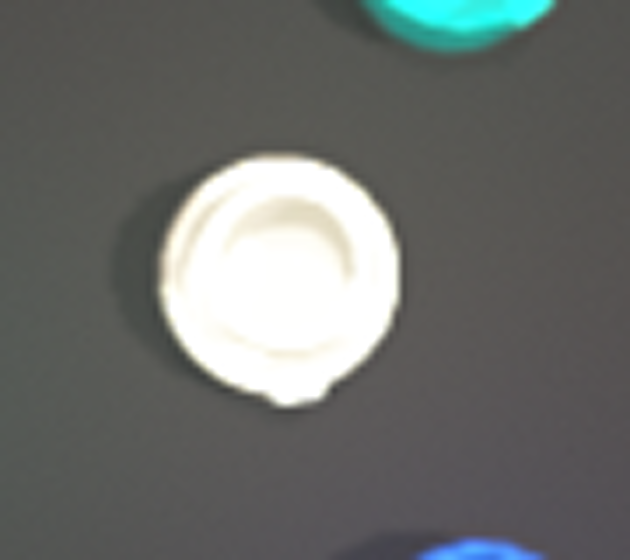

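The crops show an off-white wide beaker with a tall white one inside it, and teal and blue cups as separate objects. The wide rim is centred at scene (259.7,212.9) and the tall rim at (258.3,195.7). Next I'll measure and overlay.

```bash
python3 - <<'E'
from h import *
print('wide',ray('top',(274,219.1),.06),ray('scene',(259.7,212.9),.06),'tall', ray('scene',(258.3,195.7),.099))
for n,uv in dict(teal1=(213,253),teal2=(333.5,212),blue=(244.5,165),wst=(93.5,236)).items(): print(n,ray('scene',uv,.063 if n=='wst' else .06).round(3))
print('tst',ray('scene',(440.5,256),.098).round(3))
C=dict(w=(.548,-.017)); w=(ray('top',(274,219.1),.06)+ray('scene',(259.7,212.9),.06))/2; t=ray('scene',(258.3,195.7),.099)
for n,(x0,y0,x1,y1),sc in (('scene',(220,170,300,260),6),('top',(244,180,314,260),7)):
    im=cv2.imread(f"pics/{n}0.png")[y0:y1,x0:x1]; im=cv2.resize(im,None,fx=sc,fy=sc,interpolation=cv2.INTER_CUBIC)
    draw(im,n,circ(w[0],w[1],.06,.031),(0,0,255),sc,(x0,y0)); draw(im,n,circ(w[0],w[1],0,.029),(0,0,255),sc,(x0,y0))
    draw(im,n,circ(t[0],t[1],.099,.022),(0,160,0),sc,(x0,y0)); cv2.imwrite(f"pics/ov_{n}.png",im)
E
python3 -c "
import cv2,numpy as np
a=cv2.imread('pics/ov_scene.png');b=cv2.imread('pics/ov_top.png')
h=540
a=cv2.resize(a,(int(a.shape[1]*400/a.shape[0]),400));b=cv2.resize(b,(int(b.shape[1]*400/b.shape[0]),400))
cv2.imwrite('pics/ov.png',np.hstack([a,b]))"
```

```text
wide [ 0.54536106 -0.01740882  0.06      ] [ 0.54934395 -0.01081267  0.06      ] tall [ 0.54805502 -0.01267887  0.099     ]
teal1 [ 0.644 -0.059  0.06 ]
teal2 [0.519 0.105 0.06 ]
blue [ 0.447 -0.065  0.06 ]
wst [ 0.66  -0.253  0.063]
tst [0.599 0.27  0.098]
```

View pics/ov.png

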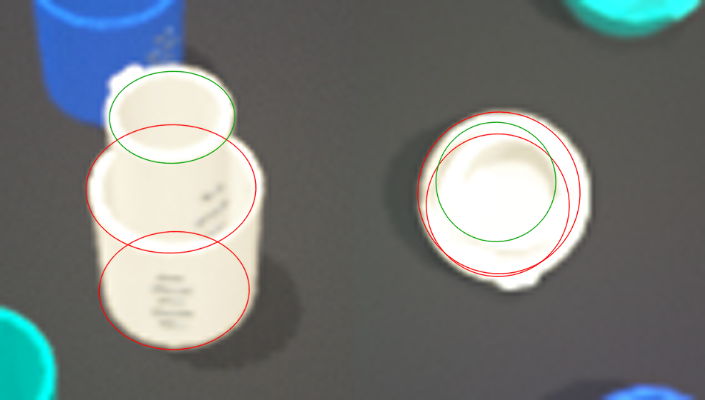

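>>> servo_tool(
  increments=[
    {"slide":[0.02,-0.013,0]},
    {"slide":[0.035,-0.023,0]},
    {"slide":[0.037,-0.025,0]},
    {"slide":[0.037,-0.025,0]},
    {"slide":[0.037,-0.025,0]},
    {"slide":[0.037,-0.025,0]},
    {"slide":[0.037,-0.025,0]},
    {"slide":[0.037,-0.025,0]},
  ],
)

```text
$.increments[0]: bad value
```

>>> servo_tool(
  increments=[
    {"slide":[0.037,-0.025,0]},
    {"slide":[0.037,-0.025,0]},
    {"slide":[0.037,-0.025,0]},
    {"slide":[0.037,-0.025,0]},
    {"slide":[0.025,-0.017,0]},
    {"slide":[0.01,-0.007,0]},
    {"slide":[0,0,0]},
  ],
)

```text
$.increments[0]: bad value
```

>>> servo_tool(
  increments=[
    {"slide":[0.02,-0.013,0.0],"spin":0.0},
    {"slide":[0.035,-0.023,0.0],"spin":0.0},
    {"slide":[0.037,-0.025,0.0],"spin":0.0},
    {"slide":[0.037,-0.025,0.0],"spin":0.0},
    {"slide":[0.037,-0.025,0.0],"spin":0.0},
    {"slide":[0.037,-0.025,0.0],"spin":0.0},
    {"slide":[0.037,-0.025,0.0],"spin":0.0},
    {"slide":[0.037,-0.025,0.0],"spin":0.0},
  ],
)

```text
clock: 0.9
position: [0.4187, -0.2285, 0.2311]
ee_rot: [-0.0, 0.975, 0.222, -0.0]
contact_force: [0.3, -0.0, 0.5]
width: 0.0854
```

>>> servo_tool(
  increments=[
    {"slide":[0.037,-0.025,0.0],"spin":0.0},
    {"slide":[0.037,-0.025,0.0],"spin":0.0},
    {"slide":[0.037,-0.025,0.0],"spin":0.0},
    {"slide":[0.037,-0.025,0.0],"spin":0.0},
    {"slide":[0.035,-0.022,0.0],"spin":0.0},
    {"slide":[0.018,-0.012,0.0],"spin":0.0},
    {"slide":[0.008,-0.004,0.0],"spin":0.0},
    {"slide":[0.0,0.0,0.0],"spin":0.0},
  ],
)

```text
clock: 1.7
position: [0.5469, -0.0148, 0.2308]
ee_rot: [0.0, 0.975, 0.223, -0.0]
contact_force: [-0.5, 0.3, -0.1]
width: 0.085
```

Run:
```python
from h import *
s=manip.get_state(); p=s['position']; print(p)
for n in ("scene","top"):
    cv2.imwrite(f"pics/{n}1.png",eyes.get_image(n)); q=proj(n,p)[0]; print(n,q)
    x0,y0=int(q[0])-50,int(q[1])-50
    im=cv2.imread(f"pics/{n}1.png")[max(y0,0):y0+130,x0:x0+110]; im=cv2.resize(im,None,fx=4,fy=4,interpolation=cv2.INTER_CUBIC)
    draw(im,n,p+np.outer(np.linspace(-.05,.05,3),[.434,-.901,0]),(0,0,255),4,(x0,max(y0,0)))
    cv2.imwrite(f"pics/g_{n}1.png",im)
a=cv2.imread('pics/g_scene1.png');b=cv2.imread('pics/g_top1.png');cv2.imwrite('pics/g1.png',cv2.resize(np.hstack([a,b]),None,fx=.85,fy=.85))
```

```text
[ 0.54691787 -0.01480415  0.23080441]
scene [255.11721858 128.80820546]
top [273.57045928 209.28546928]
```

View pics/g1.png

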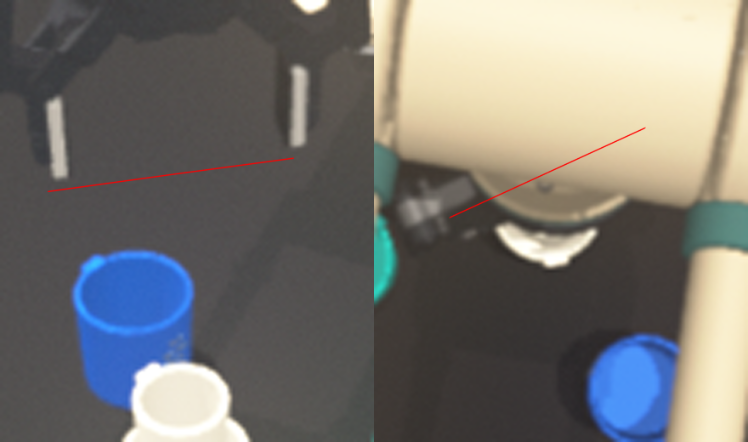

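The scene camera reads about 2 px (roughly 5 mm, +y) too far right, judged by the known gripper position. Corrected for that, both cameras agree on y ≈ -0.017. I'll descend partway and check.

>>> servo_tool(
  increments=[
    {"slide":[0.0,0.003,0.02],"spin":0.0},
    {"slide":[0.0,0.0,0.035],"spin":0.0},
    {"slide":[0.0,0.0,0.035],"spin":0.0},
    {"slide":[0.0,0.0,0.02],"spin":0.0},
    {"slide":[0.0,0.0,0.0],"spin":0.0},
  ],
)

```text
clock: 2.3
position: [0.5449, -0.0192, 0.1185]
ee_rot: [-0.001, 0.975, 0.221, -0.003]
contact_force: [-0.3, 0.3, -0.7]
width: 0.0859
```

Run:
```python
from h import *
s=manip.get_state(); p=s['position']; print(p)
n='scene'; im=eyes.get_image(n); cv2.imwrite("pics/scene2.png",im)
im=cv2.resize(im[100:260,200:320],None,fx=5,fy=5,interpolation=cv2.INTER_CUBIC)
y=np.array([.434,-.901,0])
draw(im,n,p+[0,0,.013]+np.outer([-.0425,0,.0425],y),(0,0,255),5,(200,100)); draw(im,n,circ(p[0],p[1],.099,.022),(0,160,0),5,(200,100))
cv2.imwrite("pics/g2.png",im[:,:][:600])
```

```text
[ 0.54487138 -0.0192201   0.11849545]
```

View pics/g2.png

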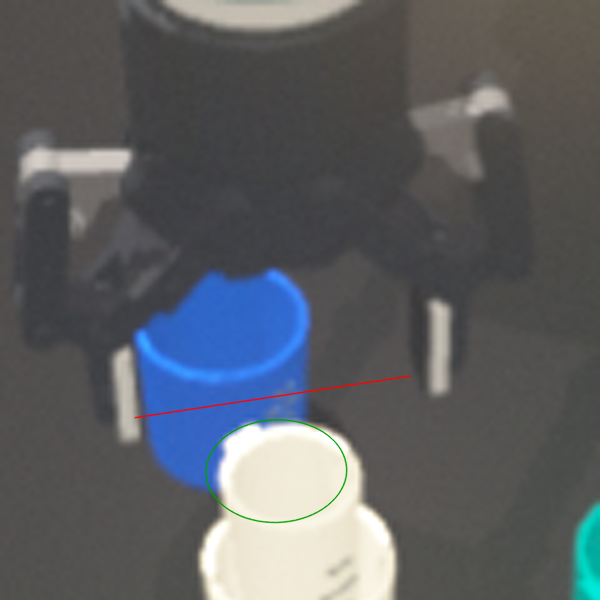

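Run:
```python
from h import *
s=manip.get_state(); print(s['position'],s['ee_rot'],s['qd'].round(4),s['clock'])
for p in ([.5469,-.0148,.2308],[.5449,-.0192,.1185]):
    for dz in (0,.013): print(proj('scene',np.array(p)+[0,0,dz]).round(1))
y=np.array([.434,-.901,0])
for p in ([.5469,-.0148,.2308],[.5449,-.0192,.1185]):
  a=proj('scene',np.array([np.array(p)+.0425*y,np.array(p)-.0425*y])); print(a.round(1),np.linalg.norm(a[0]-a[1]))
```

```text
[ 0.5466133  -0.01924154  0.12042712] [-3.73692652e-04  9.75140894e-01  2.21579937e-01 -1.55871466e-03] [ 0.0075 -0.0268 -0.0539  0.0034  0.0027  0.0028] 2.35
[[255.1 128.8]]
[[254.9 121.2]]
[[254.5 184.8]]
[[254.2 178.9]]
[[224.1 133.1]
 [285.6 124.7]] 62.01916139793442
[[227.  189.1]
 [281.5 180.7]] 55.05971335704972
```

>>> servo_tool(
  increments=[
    {"slide":[0.0,0.0,0.01],"spin":0.0},
    {"slide":[0.0,0.0,0.02],"spin":0.0},
    {"slide":[0.0,0.0,0.015],"spin":0.0},
    {"slide":[0.0,0.0,0.007],"spin":0.0},
    {"slide":[0.0,0.0,0.0],"spin":0.0},
    {"slide":[0.0,0.0,0.0],"spin":0.0},
  ],
)

```text
clock: 2.95
position: [0.5489, -0.0183, 0.0702]
ee_rot: [0.0, 0.975, 0.222, 0.001]
contact_force: [0.3, 0.7, 0.3]
width: 0.0852
```

Run:
```python
from h import *
s=manip.get_state(); p=s['position']; print(p)
n='scene'; im=eyes.get_image(n); cv2.imwrite("pics/scene3.png",im)
im=cv2.resize(im[130:260,200:320],None,fx=5,fy=4.5,interpolation=cv2.INTER_CUBIC)
cv2.imwrite("pics/g3.png",im)
```

```text
[ 0.5488711  -0.01826992  0.07016344]
```

View pics/g3.png

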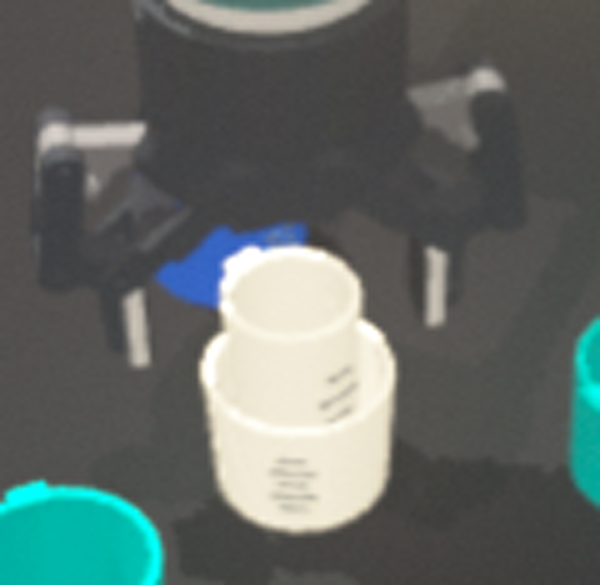

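>>> servo_tool(
  increments=[
    {"slide":[0.0,0.0,0.003],"spin":0.0},
    {"slide":[0.0,0.0,0.0],"spin":0.0},
    {"slide":[0.0,0.0,0.0],"spin":0.0},
    {"slide":[0.0,0.0,0.0],"spin":0.0},
    {"slide":[0.0,0.0,0.0],"spin":0.0},
    {"slide":[0.0,0.0,0.0],"spin":0.0},
    {"slide":[0.0,0.0,0.0],"spin":0.0},
    {"slide":[0.0,0.0,0.0],"spin":0.0},
  ],
  hand=0.3,
  newtons=30,
)

```text
clock: 3.8
position: [0.5482, -0.0178, 0.0666]
ee_rot: [-0.0, 0.975, 0.222, 0.0]
contact_force: [-0.4, 1.8, 5.6]
width: 0.0435
```

>>> servo_tool(
  increments=[
    {"slide":[0.0,0.0,-0.005],"spin":0.0},
    {"slide":[0.0,0.0,-0.01],"spin":0.0},
    {"slide":[0.0,0.0,-0.015],"spin":0.0},
    {"slide":[0.0,0.0,-0.02],"spin":0.0},
    {"slide":[0.0,0.0,-0.02],"spin":0.0},
    {"slide":[0.0,0.0,-0.02],"spin":0.0},
    {"slide":[0.0,0.0,-0.015],"spin":0.0},
    {"slide":[0.0,0.0,-0.005],"spin":0.0},
  ],
)

```text
clock: 4.6
position: [0.5493, -0.0185, 0.1785]
ee_rot: [0.001, 0.975, 0.223, 0.002]
contact_force: [0.0, 0.4, -0.4]
width: 0.0435
```

Run:
```python
from h import *
s=manip.get_state(); p=s['position']; print(p,s['contact_force'],s['width'])
for n in ('scene','top'):
    im=eyes.get_image(n); cv2.imwrite(f"pics/{n}4.png",im)
im=cv2.imread('pics/scene4.png')
im=cv2.resize(im[80:280,160:360],None,fx=3,fy=3,interpolation=cv2.INTER_CUBIC)
cv2.imwrite("pics/g4.png",im)
```

```text
[ 0.54927423 -0.01850082  0.17849872] [ 0.00182799  0.40587696 -0.42597153] 0.043528429692693354
```

View pics/g4.png

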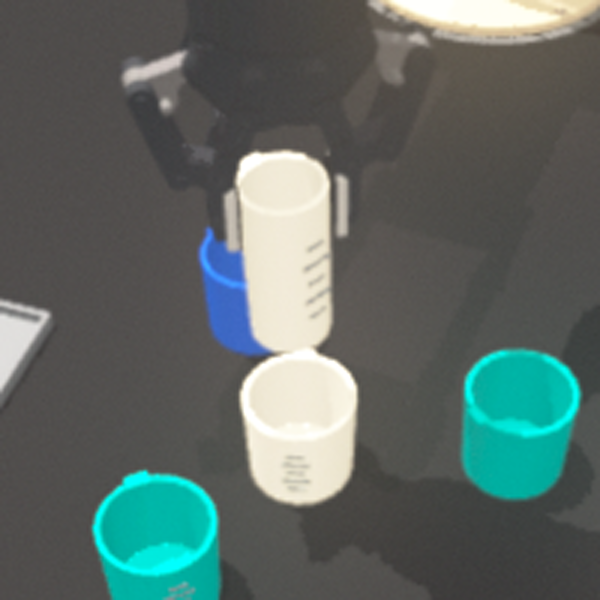

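The tall beaker is held upright and clear, and the wide one hasn't moved. The tall tray centre is about (0.530, 0.252) with its axis at 8.8°. The two long edges and the 248 mm length check out. Target: (0.471, 0.242).

>>> servo_tool(
  increments=[
    {"slide":[0.0016,-0.01,0.0],"spin":0.0},
    {"slide":[0.004,-0.025,0.0],"spin":0.0},
    {"slide":[0.0056,-0.035,0.0],"spin":0.0},
    {"slide":[0.0064,-0.04,0.0],"spin":0.0},
    {"slide":[0.0064,-0.04,0.0],"spin":0.0},
    {"slide":[0.0064,-0.04,0.0],"spin":0.0},
    {"slide":[0.0056,-0.035,0.0],"spin":0.0},
    {"slide":[0.004,-0.025,0.0],"spin":0.0},
  ],
)

```text
clock: 5.5
position: [0.4734, 0.227, 0.1751]
ee_rot: [-0.0, 0.975, 0.223, -0.001]
contact_force: [-0.1, -0.2, -1.1]
width: 0.0435
```

>>> servo_tool(
  increments=[
    {"slide":[0.002,-0.012,0.0],"spin":0.0},
    {"slide":[0.001,-0.006,0.0],"spin":0.0},
    {"slide":[0.0,0.0,0.01],"spin":0.0},
    {"slide":[0.0,0.0,0.02],"spin":0.0},
    {"slide":[0.0,0.0,0.02],"spin":0.0},
    {"slide":[0.0,0.0,0.01],"spin":0.0},
    {"slide":[0.0,0.0,0.0],"spin":0.0},
    {"slide":[0.0,0.0,0.0],"spin":0.0},
  ],
)

```text
clock: 6.3
position: [0.4711, 0.2416, 0.1163]
ee_rot: [0.0, 0.975, 0.222, 0.0]
contact_force: [-0.5, 0.0, -0.1]
width: 0.0433
```

Run:
```python
from h import *
s=manip.get_state(); p=s['position']; print(p,s['contact_force'],s['width'])
for n in ('scene','top'):
    im=eyes.get_image(n); cv2.imwrite(f"pics/{n}5.png",im)
a=cv2.imread('pics/scene5.png')[100:330,340:500]; b=cv2.imread('pics/top5.png')[140:310,80:220]
f=lambda a:cv2.resize(a,(int(a.shape[1]*540/a.shape[0]),540),interpolation=cv2.INTER_CUBIC)
a,b=f(a),f(b)
cv2.imwrite("pics/g5.png",np.hstack([a,b[:,:420]]))
```

```text
[0.47107937 0.24157076 0.11633827] [-0.50337194  0.01513517 -0.08229345] 0.043347036310805366
```

View pics/g5.png

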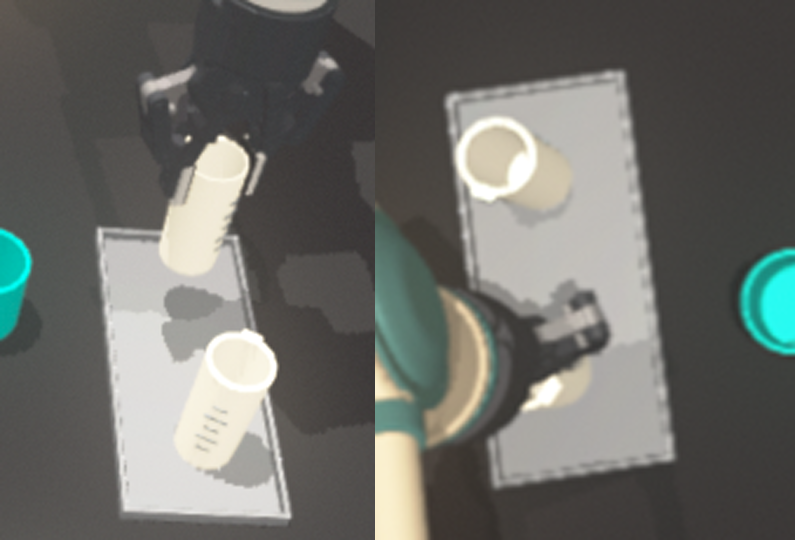

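Both views put the beaker over the empty half. Lowering.

>>> servo_tool(
  increments=[
    {"slide":[0.0,0.0,0.01],"spin":0.0},
    {"slide":[0.0,0.0,0.015],"spin":0.0},
    {"slide":[0.0,0.0,0.012],"spin":0.0},
    {"slide":[0.0,0.0,0.006],"spin":0.0},
    {"slide":[0.0,0.0,0.003],"spin":0.0},
    {"slide":[0.0,0.0,0.001],"spin":0.0},
    {"slide":[0.0,0.0,0.0],"spin":0.0},
  ],
)

```text
clock: 7.1
position: [0.4708, 0.2422, 0.0695]
ee_rot: [0.0, 0.975, 0.223, 0.0]
contact_force: [0.1, 0.6, -1.3]
width: 0.0438
```

>>> servo_tool(
  increments=[
    {"slide":[0.0,0.0,0.001],"spin":0.0},
    {"slide":[0.0,0.0,0.001],"spin":0.0},
    {"slide":[0.0,0.0,0.001],"spin":0.0},
    {"slide":[0.0,0.0,0.0],"spin":0.0},
  ],
)

```text
clock: 7.5
position: [0.4705, 0.2421, 0.0662]
ee_rot: [0.0, 0.975, 0.223, -0.0]
contact_force: [-0.5, 0.3, -0.8]
width: 0.0434
```

>>> servo_tool(
  increments=[
    {"slide":[0.0,0.0,0.0005],"spin":0.0},
    {"slide":[0.0,0.0,0.0005],"spin":0.0},
    {"slide":[0.0,0.0,0.0],"spin":0.0},
  ],
)

```text
clock: 7.8
position: [0.4708, 0.2422, 0.0656]
ee_rot: [-0.0, 0.975, 0.223, 0.0]
contact_force: [-0.6, -0.4, 2.3]
width: 0.0434
```

>>> servo_tool(
  increments=[
    {"slide":[0.0,0.0,0.0005],"spin":0.0},
    {"slide":[0.0,0.0,0.0],"spin":0.0},
  ],
)

```text
clock: 8.0
position: [0.471, 0.2423, 0.0656]
ee_rot: [-0.0, 0.975, 0.223, 0.001]
contact_force: [-1.2, -0.4, 6.2]
width: 0.0437
```

The beaker is in contact with the tray at 6 N. Releasing.

>>> servo_tool(
  increments=[
    {"slide":[0.0,0.0,0.0],"spin":0.0},
    {"slide":[0.0,0.0,0.0],"spin":0.0},
    {"slide":[0.0,0.0,0.0],"spin":0.0},
    {"slide":[0.0,0.0,0.0],"spin":0.0},
    {"slide":[0.0,0.0,0.0],"spin":0.0},
    {"slide":[0.0,0.0,0.0],"spin":0.0},
    {"slide":[0.0,0.0,0.0],"spin":0.0},
  ],
  hand=1.0,
)

```text
clock: 8.7
position: [0.4705, 0.2421, 0.0647]
ee_rot: [0.0, 0.975, 0.223, -0.0]
contact_force: [-0.4, -1.5, -0.4]
width: 0.0853
```

Run:
```python
from h import *
s=manip.get_state(); p=s['position']; print(p,s['contact_force'],s['width'])
im=eyes.get_image('scene'); cv2.imwrite("pics/scene6.png",im)
cv2.imwrite("pics/g6.png",cv2.resize(im[120:330,340:500],None,fx=2.8,fy=2.8,interpolation=cv2.INTER_CUBIC))
```

```text
[0.47054333 0.24208039 0.06471659] [-0.41770284 -1.53662705 -0.44356192] 0.08530116742408758
```

View pics/g6.png

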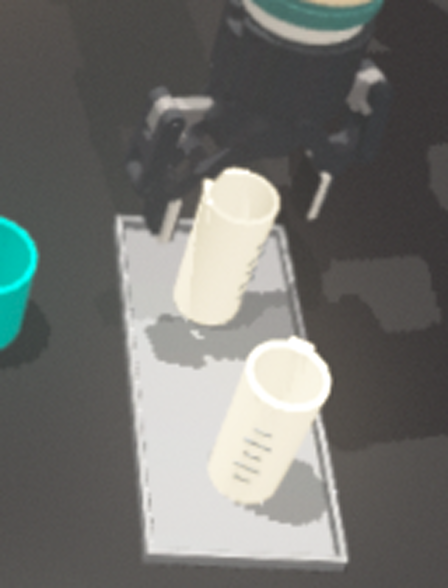

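Standing free and upright. Retreating and going back to the wide beaker.

>>> servo_tool(
  increments=[
    {"slide":[0.0,0.0,-0.01],"spin":0.0},
    {"slide":[0.0,0.0,-0.02],"spin":0.0},
    {"slide":[0.0,0.0,-0.03],"spin":0.0},
    {"slide":[0.0,0.0,-0.03],"spin":0.0},
    {"slide":[0.0,0.0,-0.02],"spin":0.0},
    {"slide":[0.0,0.0,-0.01],"spin":0.0},
    {"slide":[-0.002,0.012,0.0],"spin":0.0},
    {"slide":[-0.004,0.025,0.0],"spin":0.0},
  ],
)

```text
clock: 9.55
position: [0.4806, 0.2062, 0.1843]
ee_rot: [-0.0, 0.975, 0.224, -0.0]
contact_force: [0.3, -0.1, 0.1]
width: 0.0851
```

>>> servo_tool(
  increments=[
    {"slide":[-0.006,0.035,0.0],"spin":0.0},
    {"slide":[-0.0065,0.04,0.0],"spin":0.0},
    {"slide":[-0.0065,0.04,0.0],"spin":0.0},
    {"slide":[-0.0065,0.04,0.0],"spin":0.0},
    {"slide":[-0.006,0.035,0.0],"spin":0.0},
    {"slide":[-0.004,0.025,0.0],"spin":0.0},
    {"slide":[-0.0015,0.012,0.0],"spin":0.0},
    {"slide":[0.0,0.003,0.0],"spin":0.0},
  ],
)

```text
clock: 10.35
position: [0.5472, -0.0185, 0.1836]
ee_rot: [-0.0, 0.975, 0.221, -0.001]
contact_force: [0.5, 0.1, 0.2]
width: 0.0856
```

>>> servo_tool(
  increments=[
    {"slide":[0.0,0.0,0.0],"spin":8.5},
    {"slide":[0.0,0.0,0.0],"spin":8.5},
    {"slide":[0.0,0.0,0.0],"spin":8.5},
    {"slide":[0.0,0.0,0.0],"spin":8.5},
    {"slide":[0.0,0.0,0.0],"spin":8.5},
    {"slide":[0.0,0.0,0.0],"spin":8.5},
    {"slide":[0.0,0.0,0.0],"spin":0.0},
    {"slide":[0.0,0.0,0.0],"spin":0.0},
  ],
)

```text
clock: 11.15
position: [0.5471, -0.0161, 0.1845]
ee_rot: [-0.0, 0.976, -0.217, -0.0]
contact_force: [0.4, -0.4, 0.3]
width: 0.0855
```

Run:
```python
from h import *
from scipy.spatial.transform import Rotation as Ro
s=manip.get_state(); p=s['position']; q=s['ee_rot']; R=Ro.from_quat(q[[1,2,3,0]]).as_matrix(); print(s['clock'],p,R.round(3),s['qpos'].round(2))
im=eyes.get_image('scene'); cv2.imwrite("pics/scene7.png",im)
im=cv2.resize(im[110:270,180:340],None,fx=3.6,fy=3.6,interpolation=cv2.INTER_CUBIC)
for z,r in ((.06,.031),(0,.029)): draw(im,'scene',circ(.5475,-.017,z,r)+[0,0,0],(0,0,255),3.6,(180-2.4,110))
cv2.imwrite("pics/g7.png",im)
```

```text
11.15 [ 0.54713936 -0.01614264  0.18450498] [[ 0.906 -0.423 -0.001]
 [-0.423 -0.906  0.   ]
 [-0.001 -0.    -1.   ]] [-0.16  0.27  1.64  0.    1.24  1.85]
```

View pics/g7.png

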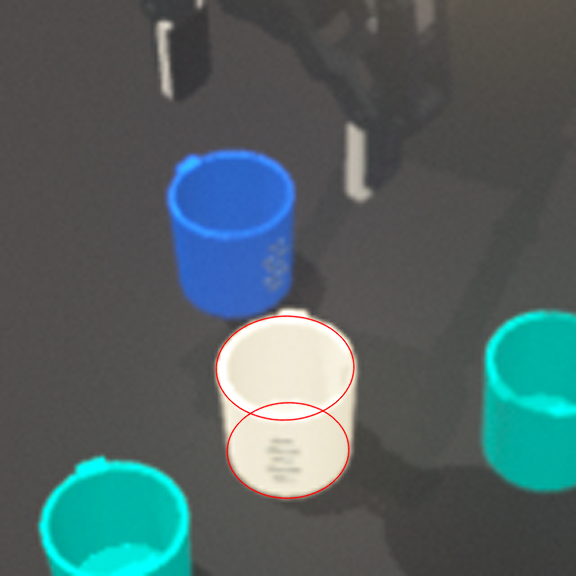

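With the bias applied, the overlay matches the wide beaker's rim and foot. The jaw direction at 65° gives the best clearance from the cups. Descending.

>>> servo_tool(
  increments=[
    {"slide":[0.001,0.0,0.01],"spin":0.0},
    {"slide":[0.0,0.0,0.025],"spin":0.0},
    {"slide":[0.0,0.0,0.03],"spin":0.0},
    {"slide":[0.0,0.0,0.02],"spin":0.0},
    {"slide":[0.0,0.0,0.008],"spin":0.0},
    {"slide":[0.0,0.0,0.002],"spin":0.0},
    {"slide":[0.0,0.0,0.0],"spin":0.0},
    {"slide":[0.0,0.0,0.0],"spin":0.0},
  ],
)

```text
clock: 12.0
position: [0.5495, -0.0177, 0.0908]
ee_rot: [-0.0, 0.976, -0.219, 0.001]
contact_force: [-0.7, -0.4, 0.7]
width: 0.0853
```

Run:
```python
from h import *
s=manip.get_state(); p=s['position']; print(p)
im=eyes.get_image('scene'); cv2.imwrite("pics/scene8.png",im)
im=cv2.resize(im[110:270,180:340],None,fx=3.6,fy=3.6,interpolation=cv2.INTER_CUBIC)
cv2.imwrite("pics/g8.png",im)
```

```text
[ 0.54949826 -0.01767498  0.09080971]
```

View pics/g8.png

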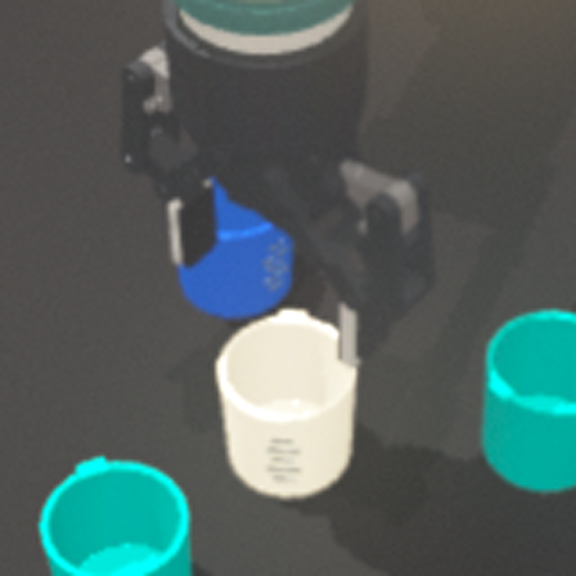

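>>> servo_tool(
  increments=[
    {"slide":[0.0,0.0,0.01],"spin":0.0},
    {"slide":[0.0,0.0,0.015],"spin":0.0},
    {"slide":[0.0,0.0,0.01],"spin":0.0},
    {"slide":[0.0,0.0,0.005],"spin":0.0},
    {"slide":[0.0,0.0,0.003],"spin":0.0},
  ],
)

```text
clock: 12.55
position: [0.5483, -0.0175, 0.0462]
ee_rot: [0.0, 0.976, -0.219, -0.0]
contact_force: [-0.0, -0.0, 0.2]
width: 0.0855
```

Run:
```python
from h import *
s=manip.get_state(); p=s['position']; print(p,s['contact_force'])
im=eyes.get_image('scene'); cv2.imwrite("pics/scene9.png",im)
im=cv2.resize(im[130:260,190:330],None,fx=4.2,fy=4.2,interpolation=cv2.INTER_CUBIC)
cv2.imwrite("pics/g9.png",im)
```

```text
[ 0.5483368  -0.01752566  0.04617674] [-0.01505165 -0.0284725   0.22489142]
```

View pics/g9.png

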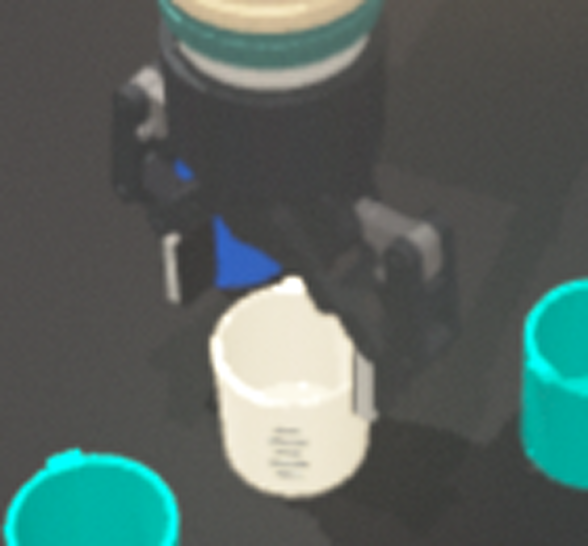

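The fingers straddle the rim with no contact. Continue down, then close gently.

>>> servo_tool(
  increments=[
    {"slide":[0.0,0.0,0.007],"spin":0.0},
    {"slide":[0.0,0.0,0.01],"spin":0.0},
    {"slide":[0.0,0.0,0.005],"spin":0.0},
    {"slide":[0.0,0.0,0.002],"spin":0.0},
    {"slide":[0.0,0.0,0.0],"spin":0.0},
    {"slide":[0.0,0.0,0.0],"spin":0.0},
  ],
)

```text
clock: 13.2
position: [0.5487, -0.0176, 0.0229]
ee_rot: [0.0, 0.976, -0.219, 0.0]
contact_force: [-0.3, -0.3, -0.0]
width: 0.0855
```

>>> servo_tool(
  increments=[
    {"slide":[0.0,0.0,0.0],"spin":0.0},
    {"slide":[0.0,0.0,0.0],"spin":0.0},
    {"slide":[0.0,0.0,0.0],"spin":0.0},
    {"slide":[0.0,0.0,0.0],"spin":0.0},
    {"slide":[0.0,0.0,0.0],"spin":0.0},
    {"slide":[0.0,0.0,0.0],"spin":0.0},
  ],
  hand=0.5,
  newtons=30,
)

```text
clock: 13.8
position: [0.549, -0.0175, 0.0236]
ee_rot: [-0.0, 0.976, -0.219, 0.001]
contact_force: [-1.4, 0.7, 5.3]
width: 0.0616
```

>>> servo_tool(
  increments=[
    {"slide":[0.0,0.0,-0.005],"spin":0.0},
    {"slide":[0.0,0.0,-0.01],"spin":0.0},
    {"slide":[0.0,0.0,-0.02],"spin":0.0},
    {"slide":[0.0,0.0,-0.025],"spin":0.0},
    {"slide":[0.0,0.0,-0.025],"spin":0.0},
    {"slide":[0.0,0.0,-0.01],"spin":0.0},
    {"slide":[0.0,0.0,-0.005],"spin":0.0},
    {"slide":[0.0,0.0,0.0],"spin":0.0},
  ],
)

```text
clock: 14.6
position: [0.5485, -0.0176, 0.1229]
ee_rot: [0.0, 0.976, -0.219, 0.0]
contact_force: [1.8, 0.9, -0.3]
width: 0.0616
```

Run:
```python
from h import *
s=manip.get_state(); p=s['position']; print(p,s['contact_force'],s['width'])
im=eyes.get_image('scene'); cv2.imwrite("pics/scene10.png",im)
im=cv2.resize(im[80:260,180:340],None,fx=3.3,fy=3.3,interpolation=cv2.INTER_CUBIC)
cv2.imwrite("pics/g10.png",im)
# wide tray
T=np.array([[.72034,-.2185],[.71166,-.3297],[.4668,-.3074],[.47467,-.19643]]); S=np.array([[.715,-.212],[.713,-.314],[.471,-.297],[.474,-.191]])-[0,.006]
M=(T+S)/2; c=M.mean(0); d=(M[0]+M[1]-M[2]-M[3])/2; u=d/np.linalg.norm(d); print(c,np.linalg.norm(d),np.linalg.norm(M[0]-M[1]),u,'target',c-.06*u,'stock exp',c+.06*u)
```

```text
[ 0.54849367 -0.0175758   0.12292661] [ 1.75611112  0.91275753 -0.32189718] 0.06164177455557928
[ 0.59330875 -0.26125375] 0.24425210820482185 0.10673366666614614 [ 0.99643971 -0.08430838] target [ 0.53352237 -0.25619525] stock exp [ 0.65309513 -0.26631225]
```

View pics/g10.png

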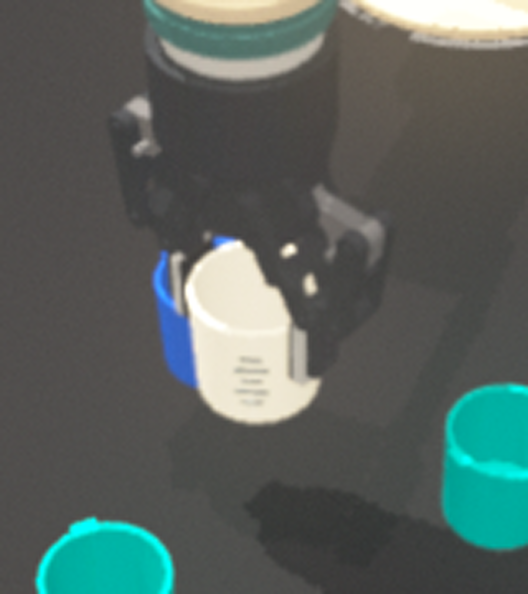

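Held upright. The wide-tray target is (0.5335, -0.2565).

>>> servo_tool(
  increments=[
    {"slide":[0.0035,0.009,0.0],"spin":0.0},
    {"slide":[0.009,0.0223,0.0],"spin":0.0},
    {"slide":[0.0133,0.0334,0.0],"spin":0.0},
    {"slide":[0.015,0.0378,0.0],"spin":0.0},
    {"slide":[0.015,0.0378,0.0],"spin":0.0},
    {"slide":[0.0133,0.0334,0.0],"spin":0.0},
    {"slide":[0.0106,0.0267,0.0],"spin":0.0},
    {"slide":[0.0062,0.0156,0.0],"spin":0.0},
  ],
)

```text
clock: 15.45
position: [0.533, -0.2523, 0.1216]
ee_rot: [0.0, 0.976, -0.22, -0.001]
contact_force: [-0.4, -0.0, -0.6]
width: 0.0618
```

>>> servo_tool(
  increments=[
    {"slide":[0.0026,0.0067,0.0],"spin":0.0},
    {"slide":[0.0,0.0,0.005],"spin":0.0},
    {"slide":[0.0,0.0,0.015],"spin":0.0},
    {"slide":[0.0,0.0,0.02],"spin":0.0},
    {"slide":[0.0,0.0,0.01],"spin":0.0},
    {"slide":[0.0,0.0,0.005],"spin":0.0},
    {"slide":[0.0,0.0,0.0],"spin":0.0},
    {"slide":[0.0,0.0,0.0],"spin":0.0},
  ],
)

```text
clock: 16.25
position: [0.534, -0.2566, 0.0683]
ee_rot: [0.0, 0.976, -0.219, 0.0]
contact_force: [-0.4, -0.4, -1.4]
width: 0.0616
```

Run:
```python
from h import *
s=manip.get_state(); p=s['position']; print(p,s['contact_force'],s['width'])
for n in ('scene','top'):
    im=eyes.get_image(n); cv2.imwrite(f"pics/{n}11.png",im)
a=cv2.imread('pics/scene11.png')[110:310,40:210]; b=cv2.imread('pics/top11.png')[120:280,330:450]
f=lambda a:cv2.resize(a,(int(a.shape[1]*500/a.shape[0]),500),interpolation=cv2.INTER_CUBIC)
cv2.imwrite("pics/g11.png",np.hstack([f(a),f(b)]))
```

```text
[ 0.53395853 -0.25655895  0.06830833] [-0.43705975 -0.37033202 -1.43019215] 0.061602195726636486
```

View pics/g11.png

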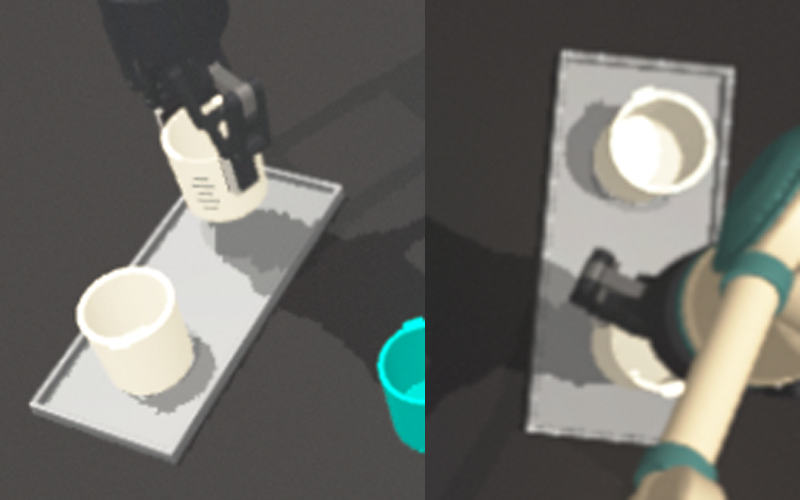

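The beaker is above the empty half and clear of the stock beaker. Lowering; I expect contact at TCP z ≈ 0.0265.

>>> servo_tool(
  increments=[
    {"slide":[0.0,0.0,0.007],"spin":0.0},
    {"slide":[0.0,0.0,0.012],"spin":0.0},
    {"slide":[0.0,0.0,0.01],"spin":0.0},
    {"slide":[0.0,0.0,0.006],"spin":0.0},
    {"slide":[0.0,0.0,0.003],"spin":0.0},
    {"slide":[0.0,0.0,0.001],"spin":0.0},
    {"slide":[0.0,0.0,0.0],"spin":0.0},
  ],
)

```text
clock: 17.05
position: [0.5335, -0.2568, 0.0287]
ee_rot: [0.0, 0.976, -0.219, 0.0]
contact_force: [0.1, -0.8, -0.7]
width: 0.0615
```

>>> servo_tool(
  increments=[
    {"slide":[0.0,0.0,0.001],"spin":0.0},
    {"slide":[0.0,0.0,0.001],"spin":0.0},
    {"slide":[0.0,0.0,0.0],"spin":0.0},
  ],
)

```text
clock: 17.35
position: [0.5335, -0.2567, 0.0269]
ee_rot: [0.0, 0.976, -0.219, 0.0]
contact_force: [0.3, 0.1, -2.2]
width: 0.0619
```

>>> servo_tool(
  increments=[
    {"slide":[0.0,0.0,0.0005],"spin":0.0},
    {"slide":[0.0,0.0,0.0005],"spin":0.0},
    {"slide":[0.0,0.0,0.0],"spin":0.0},
  ],
)

```text
clock: 17.65
position: [0.5336, -0.2568, 0.0266]
ee_rot: [0.0, 0.976, -0.219, 0.0]
contact_force: [-1.2, 0.9, 5.3]
width: 0.0615
```

In contact. Releasing.

>>> servo_tool(
  increments=[
    {"slide":[0.0,0.0,0.0],"spin":0.0},
    {"slide":[0.0,0.0,0.0],"spin":0.0},
    {"slide":[0.0,0.0,0.0],"spin":0.0},
    {"slide":[0.0,0.0,0.0],"spin":0.0},
    {"slide":[0.0,0.0,0.0],"spin":0.0},
    {"slide":[0.0,0.0,0.0],"spin":0.0},
  ],
  hand=1.0,
)

```text
clock: 18.25
position: [0.5334, -0.2567, 0.0257]
ee_rot: [0.0, 0.976, -0.219, -0.0]
contact_force: [0.7, -0.0, -0.3]
width: 0.0853
```

>>> servo_tool(
  increments=[
    {"slide":[0.0,0.0,-0.005],"spin":0.0},
    {"slide":[0.0,0.0,-0.01],"spin":0.0},
    {"slide":[0.0,0.0,-0.02],"spin":0.0},
    {"slide":[0.0,0.0,-0.03],"spin":0.0},
    {"slide":[0.0,0.0,-0.04],"spin":0.0},
    {"slide":[0.0,0.0,-0.04],"spin":0.0},
    {"slide":[0.0,0.0,-0.03],"spin":0.0},
    {"slide":[0.0,0.0,-0.01],"spin":0.0},
  ],
)

```text
clock: 19.05
position: [0.5352, -0.2577, 0.2158]
ee_rot: [0.001, 0.976, -0.219, 0.004]
contact_force: [-0.3, 0.3, -0.8]
width: 0.0853
```

>>> servo_tool(
  increments=[
    {"slide":[-0.02,0.02,0.0],"spin":0.0},
    {"slide":[-0.03,0.03,0.0],"spin":0.0},
    {"slide":[-0.03,0.03,0.0],"spin":0.0},
    {"slide":[-0.03,0.03,0.0],"spin":0.0},
    {"slide":[-0.02,0.02,0.0],"spin":0.0},
    {"slide":[-0.01,0.01,0.0],"spin":0.0},
    {"slide":[0.0,0.0,0.0],"spin":0.0},
  ],
)

```text
clock: 19.75
position: [0.3459, -0.3236, 0.2106]
ee_rot: [-0.0, 0.975, -0.22, -0.0]
contact_force: [0.8, 0.5, -0.7]
width: 0.0856
```

Run:
```python
from h import *
s=manip.get_state(); p=s['position']; print(s['clock'],p,s['contact_force'],s['width'])
for n in ('scene','top'):
    im=eyes.get_image(n); cv2.imwrite(f"pics/{n}12.png",im)
```

```text
19.75 [ 0.34587247 -0.32359048  0.21058762] [ 0.8392712   0.52280434 -0.6548787 ] 0.08561953249475157
```

View pics/scene12.png

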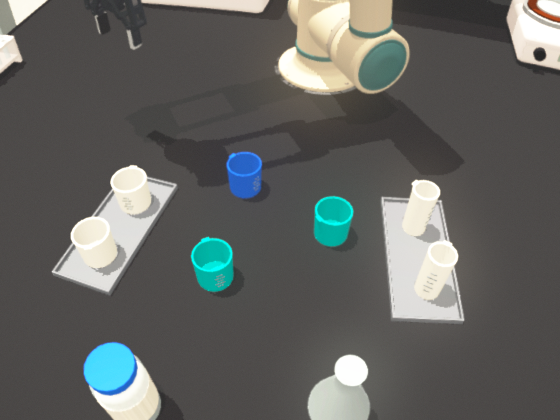

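View pics/top12.png

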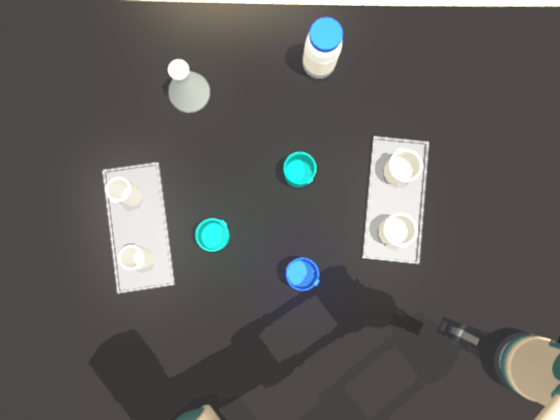

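Both new beakers stand upright on the right trays: wide at scene (131,190), tall at (421,209). The stock beakers at (95,243) and (436,270) haven't moved, and the gripper is clear. Handing in.

```bash
python3 -c "
from rig import manip
print(manip.sign_off())"
```

```text
the job is handed in; nothing more can be done
None
```

I pulled the tall beaker out of the wide one and stood it in the empty half of the tall tray, at about (0.471, 0.242). I then stood the wide beaker in the empty half of the wide tray, at about (0.534, -0.257). Each was lowered until it touched the tray lightly (5–6 N) before I let go. The job was handed in at about 20 s.

- **Final check:** the last pictures from both cameras show both beakers upright inside their trays. The stock beakers and coloured cups are where they stood, and the gripper is open and well clear.
- **Disagreement:** the two cameras differed by about 6 mm in y. The scene camera read about 2.4 px too far right compared with the known gripper position, so I corrected for that. Both placements then looked right in the pictures, and the touch-down heights came out within about 1 mm of what I expected.

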